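# Put the stacked case-press dies back into their fitted rack

### The arm

A 7-joint arm with a two-finger parallel gripper is mounted at the origin on a cart in front of the work surface, level with it; the furniture and walls round the work are solid. World frame = base frame: x ahead of the robot, y to its left, z up, the work surface at z = 0. Lengths are in m, angles in rad, forces in N, time in s.
With the tool pointing down it reaches from about 0.35 to 0.775 m from the base axis. Payload 3.1 kg.
Tool frame: the origin (TCP) lies at the very end of the fingers, on their centre line; the grasp point (between the pads) lies 19 mm behind it; z points along the fingers, y is the line along which they close (so a half turn about z gives the same grasp; the last joint's range is limited). The gripper opens to 85 mm and grips with 20 to 120 N. Pads are 22 mm wide; open, the fingers measure 114 mm over their backs; the gripper's body (76 mm by 85 mm) begins 54 mm behind the grasp point. The pads swing forward as they close: fully open they stand 13 mm farther back than shut.
Start: joints at [-1.382, 0.311, 0.014, 1.512, -0.004, 1.319, -0.027], TCP at [0.126, 0.535, 0.231] pointing down, gripper open.
Joint ranges: [-2.7, 2.7], [-0.3, 1.91], [-1.27, 1.3], [0.12, 2.57], [-1.44, 4.58], [0.2, 2.03], [-3.05, 3.05]. Speed limits (rad/s): [2.79, 2.79, 3.14, 3.14, 3.14, 3.14, 3.14].

### API

Orientations are given as a rotation vector (axis times angle).
In Python, from bench import sense, vision, ticket gives the robot as it stands.
- The arm moves only by the shell command python3 -m handwheel 'ROWS'. ROWS is JSON, a list that holds one entry, the list of rows, each a list of 7 numbers: the shift along the tool's x, y, z in units of 50 mm (1.0 is 50 mm), then the turn, a rotation vector about the tool's x, y, z in units of 6 degrees (1.0 is 6 degrees), then the opening, from 0 (shut) to 1 (fully open). In form: [[[tx, ty, tz, rx, ry, rz, fingers], ...]]. A call has 1 to 20 rows; each row is the pose to reach, as a shift and turn from the pose commanded when the call began, along the tool's axes at that moment; what a row does not reach only later rows make up. A row lasts 1/10 s, in which the tool goes at most 50 mm and 8.59 degrees, less where a joint would pass 70% of its speed; a pose out of reach is approached as far as the arm can. A call with a gripper value outside its range is refused whole. The fingers move at their own pace and stop on an object; the grip force is fixed at half the most. Time passes only in rows, so rows that repeat a pose let the fingers close. It gives the time, the measured TCP pose, the force, the opening and the grip force at its end, in the units of the state.
- sense(): the state, without advancing time (a new reading comes with each control period).
- vision.get_image(name): name is "scene" or "top" or "wrist"; returns a dict with "frame" (400x640x3 uint8, blue, green, red), "fov_y" (degrees; the focal length in pixels is half the picture's height over the tangent of half this angle, whatever the lens; pixels are square), "cx", "cy" (the principal point, pixels), "D" ([k1, k2, p1, p2, k3] as OpenCV has them; the pictures are not rectified), "R" (3x3) and "t" (3): a world point X has camera coordinates R X + t; the wrist camera has in their place "tool_from_camera" (4x4, takes a point from camera to tool coordinates, whose origin is the TCP and whose axes are the flange's). Camera axes: x right, y down, z forward; pixel columns grow to the right and rows downward; lengths in m; the calibration is good to about 2 mm. A picture is of the moment at which its call begins: read the wrist's pose just before it. There is no depth.
- ticket.close_job(): hands the job in; it is judged then, once.
The state is a dict: "clock": time; "joints": joint angles; "joint_vel": joint speeds; "joint_efforts": joint torques, N m; "tcp_pos": TCP position; "eef_rot": TCP orientation; "contact_force": force on the tool from outside, world axes, zero at the start; "ft_torque": the same for the moment, N m; "grip_width": finger opening in m; "grasp_force": force on a finger pad.
Only numpy, scipy, OpenCV 4.12 (cv2) and the standard library are available. Lean on these libraries where they do the work, as an engineer would, in place of code of your own. Each camera call takes 0.05 s, during which the arm holds its last target. There are 200 camera calls.

### The job

The five nylon dies of the case press were left in two stacks after a run of watch cases. Take the stacks apart and put every die back into the nest in the rack that is bored to its size, seated flat on the bottom of the recess and let go. Set the dies down gently: do not drop them, knock them about or tip them over.

Things in the scene. Friction and masses are not known exactly. Their poses are not given: they have to be found in the camera images.
- die_29: White nylon press die, a flat round puck 29 mm in diameter and 18 mm high, with a 13 mm brass insert flush in the middle of its top; origin at the centre of its underside, z up along its axis. The five dies start in two stacks on the bench, three in one and two in the other, smaller on larger, each centred to a few mm on the one below; this one is on top of the stack of three.
- die_37: White nylon press die, a flat round puck 37 mm in diameter and 18 mm high, with a 13 mm brass insert flush in the middle of its top; origin at the centre of its underside, z up along its axis. At the start it lies on the 53 or the 61 mm die.
- die_45: White nylon press die, a flat round puck 45 mm in diameter and 18 mm high, with a 13 mm brass insert flush in the middle of its top; origin at the centre of its underside, z up along its axis. At the start it lies on the 53 or the 61 mm die, whichever the 37 mm one does not.
- die_53: White nylon press die, a flat round puck 53 mm in diameter and 18 mm high, with a 13 mm brass insert flush in the middle of its top; origin at the centre of its underside, z up along its axis. At the start it is the bottom of one stack.
- die_61: White nylon press die, a flat round puck 61 mm in diameter and 18 mm high, with a 13 mm brass insert flush in the middle of its top; origin at the centre of its underside, z up along its axis. At the start it is the bottom of one stack.
- nest_29: Fixed brown wooden block, 79 x 79 mm, 16 mm high, with a round felt-lined recess 35 mm wide and 5 mm deep in its top (2 mm chamfer), the seat of the 29 mm die. Origin at the centre of its underside, z up; recess floor at z = 11 mm. The five nests stand 80 mm apart, in any order, in an aluminium rack lower than they are: a row along their y axis.
- nest_37: Fixed brown wooden block, 79 x 79 mm, 16 mm high, with a round felt-lined recess 43 mm wide and 5 mm deep in its top (2 mm chamfer), the seat of the 37 mm die. Origin at the centre of its underside, z up; recess floor at z = 11 mm. Fingers opening along its x axis (across the row) clear the neighbouring dies.
- nest_45: Fixed brown wooden block, 79 x 79 mm, 16 mm high, with a round felt-lined recess 51 mm wide and 5 mm deep in its top (2 mm chamfer), the seat of the 45 mm die. Origin at the centre of its underside, z up; recess floor at z = 11 mm. Fingers opening along its x axis (across the row) clear the neighbouring dies.
- nest_53: Fixed brown wooden block, 79 x 79 mm, 16 mm high, with a round felt-lined recess 59 mm wide and 5 mm deep in its top (2 mm chamfer), the seat of the 53 mm die. Origin at the centre of its underside, z up; recess floor at z = 11 mm. Fingers opening along its x axis (across the row) clear the neighbouring dies.
- nest_61: Fixed brown wooden block, 79 x 79 mm, 16 mm high, with a round felt-lined recess 67 mm wide and 5 mm deep in its top (2 mm chamfer), the seat of the 61 mm die. Origin at the centre of its underside, z up; recess floor at z = 11 mm. Fingers opening along its x axis (across the row) clear the neighbouring dies.
There are look-alikes about, which are no part of the job. Leave any green look-alike of the nest_37 alone.

How it is judged:
By the outcome, as a careful person would: the job done as asked, in the order asked, and still so for the second after the job is handed in, with the robot touching nothing.
It also fails if it takes over 96 s, if anything falls off the work surface, if the arm or the gripper's body presses on something with over 40 N, if the wrist force passes 120 N, or if a joint passes its speed limit or range.

## Working session

There is one attempt and no reset: what is moved stays moved. The work goes in short steps, Python scripts to look and compute and a shell command to move; the robot and the scene stay as the last step left them, time stands still between calls to the robot, and variables do not carry over. Pictures are saved under pics/ and viewed, at most 16 in all, crops included, and the job is handed in when it is done.

```bash
mkdir -p pics; ls
cat > h.py <<'E'
import numpy as np, cv2
from bench import sense, vision, ticket
from scipy.spatial.transform import Rotation as Ro
def K(im):
    f=200/np.tan(np.radians(im["fov_y"])/2)
    return np.array([[f,0,im["cx"]],[0,f,im["cy"]],[0,0,1.]])
def cam(name):
    s=sense(); im=vision.get_image(name)
    if name=="wrist":
        T=np.eye(4);T[:3,:3]=Ro.from_rotvec(s["eef_rot"]).as_matrix();T[:3,3]=s["tcp_pos"]
        W=T@np.array(im["tool_from_camera"]); R=W[:3,:3].T; t=-R@W[:3,3]
    else: R=np.array(im["R"]);t=np.array(im["t"])
    return dict(f=np.array(im["frame"]),K=K(im),D=np.array(im["D"],float),R=R,t=t)
def ray(c,uv):
    p=cv2.undistortPoints(np.array(uv,float).reshape(-1,1,2),c["K"],c["D"]).reshape(-1,2)
    d=np.c_[p,np.ones(len(p))]@c["R"]; return -c["R"].T@c["t"],d
def plane(c,uv,z):
    o,d=ray(c,uv); return o+d*((z-o[2])/d[:,2])[:,None]
def tri(c1,p1,c2,p2):
    o1,d1=ray(c1,p1);o2,d2=ray(c2,p2);out=[]
    for a,b in zip(d1,d2):
        a=a/np.linalg.norm(a);b=b/np.linalg.norm(b)
        s=np.linalg.lstsq(np.c_[a,-b],o2-o1,rcond=None)[0]
        out.append(np.r_[(o1+a*s[0]+o2+b*s[1])/2,np.linalg.norm(o1+a*s[0]-o2-b*s[1])])
    return np.array(out)
def proj(c,X):
    return cv2.projectPoints(np.array(X,float).reshape(-1,1,3),cv2.Rodrigues(c["R"])[0],c["t"],c["K"],c["D"])[0].reshape(-1,2)
E
python3 - <<'E'
from h import *
np.set_printoptions(precision=4,suppress=True)
for n in ["scene","top","wrist"]:
    c=cam(n);cv2.imwrite(f"pics/{n}0.png",c["f"]);print(n,-c["R"].T@c["t"],c["R"][2],c["K"][0,0],c["D"])
s=sense();print({k:np.round(v,3) for k,v in s.items()}); print(Ro.from_rotvec(s["eef_rot"]).as_matrix())
E
```

```text
pics
scene [-0.0733 -0.2385  0.593 ] [ 0.6997  0.3433 -0.6265] 372.90972072867015 [0.0032 0.     0.     0.     0.    ]
top [0.425  0.0483 1.054 ] [ 0.1154 -0.0028 -0.9933] 503.9975961017922 [-0.1249  0.      0.      0.      0.    ]
wrist [0.0545 0.5512 0.3739] [ 0.2771 -0.0679 -0.9584] 321.0895386996641 [-0.045  0.     0.     0.     0.   ]
{'clock': np.float64(0.15), 'joints': array([-1.382,  0.312,  0.014,  1.513, -0.004,  1.319, -0.027]), 'joint_vel': array([-0.002, -0.003,  0.001, -0.005,  0.   ,  0.   ,  0.001]), 'joint_efforts': array([  0.   , -38.027,   0.146, -23.085,   0.012,   0.01 ,   0.   ]), 'tcp_pos': array([0.126, 0.535, 0.23 ]), 'eef_rot': array([-0.362, -3.121,  0.003]), 'contact_force': array([-0.557,  0.063,  0.623]), 'ft_torque': array([-0.001, -0.03 , -0.02 ]), 'grasp_force': np.float64(0.0), 'grip_width': np.float64(0.086)}
[[-0.9735  0.2286 -0.0003]
 [ 0.2286  0.9735 -0.0018]
 [-0.0001 -0.0018 -1.    ]]
```

View pics/top0.png

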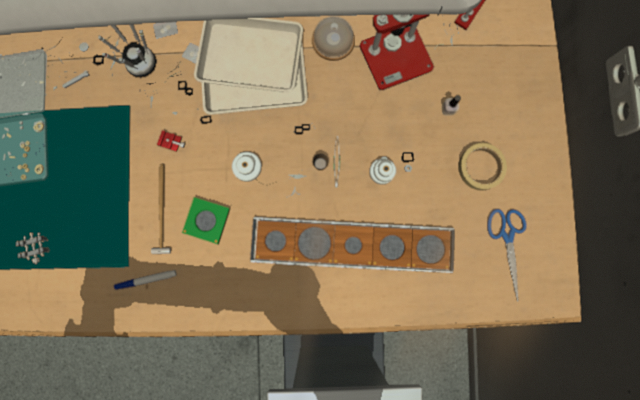

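View pics/scene0.png

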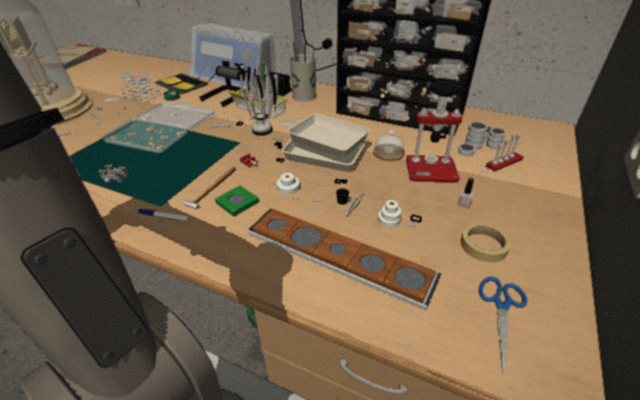

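The top view shows the rack nests at about (275,241), (315,243), (353,245), (391,247) and (430,249), and stacks at (246,165) and (383,170). The green look-alike is at (206,220). The scene view shows the stack of three at (390,212) and the stack of two at (288,182).

Run:
```python
from h import *
np.set_printoptions(precision=4,suppress=True)
t=cam("top");s=cam("scene")
a=cv2.resize(t["f"][135:205,215:415],None,fx=4,fy=4,interpolation=2)
b=cv2.resize(s["f"][160:230,260:460],None,fx=4,fy=4,interpolation=2)
cv2.imwrite("pics/crop1.png",np.vstack([a,b]))
def felt(c,box):
    x0,y0,x1,y1=box; h=cv2.cvtColor(c["f"],cv2.COLOR_BGR2HSV)
    m=((h[...,1]<70)&(h[...,2]>50)&(h[...,2]<150)).astype(np.uint8)
    m2=np.zeros_like(m);m2[y0:y1,x0:x1]=m[y0:y1,x0:x1]
    m2=cv2.morphologyEx(m2,cv2.MORPH_OPEN,np.ones((3,3),np.uint8))
    return [k for k in cv2.findContours(m2,cv2.RETR_EXTERNAL,cv2.CHAIN_APPROX_NONE)[0] if 100<cv2.contourArea(k)<1500 ]
def go(c,box,z):
    r=[]
    for k in felt(c,box):
        e=cv2.fitEllipse(k); M=plane(c,k.reshape(-1,2),z)
        (cx,cy),rad=cv2.minEnclosingCircle(M[:,:2].astype(np.float32)*1000)
        A=cv2.contourArea((M[:,:2]*1e4).astype(np.int32))/100
        r.append((M[:,1].mean(),e[0],M[:,:2].mean(0),2*np.sqrt(A/np.pi),e[1]))
    return sorted(r,key=lambda q:-q[0])
T=go(t,(180,195,450,268),.011);S=go(s,(215,180,440,300),.011)
for q in T:print("top",np.round(q[1],1),q[2],"dia",round(q[3],1),q[4])
for q in S:print("scn",np.round(q[1],1),q[2],"dia",round(q[3],1),q[4])
if len(T)==len(S):print(tri(t,[q[1] for q in T],s,[q[1] for q in S]))
```

```text
top [205.3 220.4] [0.5061 0.2797] dia 39.9 (18.771907806396484, 19.34644889831543)
top [253.5 237.8] [0.4643 0.1794] dia 24.0 (3.322537422180176, 56.41999435424805)
top [275.2 240.5] [0.4604 0.1344] dia 39.4 (18.941606521606445, 19.330490112304688)
top [314.  242.8] [0.4534 0.0541] dia 63.5 (30.58724594116211, 31.04045295715332)
top [352.7 244.8] [ 0.4469 -0.0259] dia 31.6 (15.336788177490234, 15.417112350463867)
top [391.6 247. ] [ 0.4401 -0.106 ] dia 48.3 (23.242794036865234, 23.490314483642578)
top [430.  248.9] [ 0.4334 -0.1862] dia 55.5 (26.323572158813477, 26.897600173950195)
scn [276.3 224.4] [0.4649 0.1393] dia 35.7 (9.47105598449707, 16.742462158203125)
scn [305.8 236.2] [0.4581 0.0584] dia 61.1 (18.217086791992188, 28.284738540649414)
scn [337.7 248.7] [ 0.4515 -0.0217] dia 29.2 (9.260733604431152, 14.536514282226562)
scn [372.1 262.8] [ 0.4446 -0.1027] dia 45.8 (15.953951835632324, 23.151554107666016)
scn [409.6 277.8] [ 0.4378 -0.1837] dia 54.4 (20.098604202270508, 29.471845626831055)
```

View pics/crop1.png

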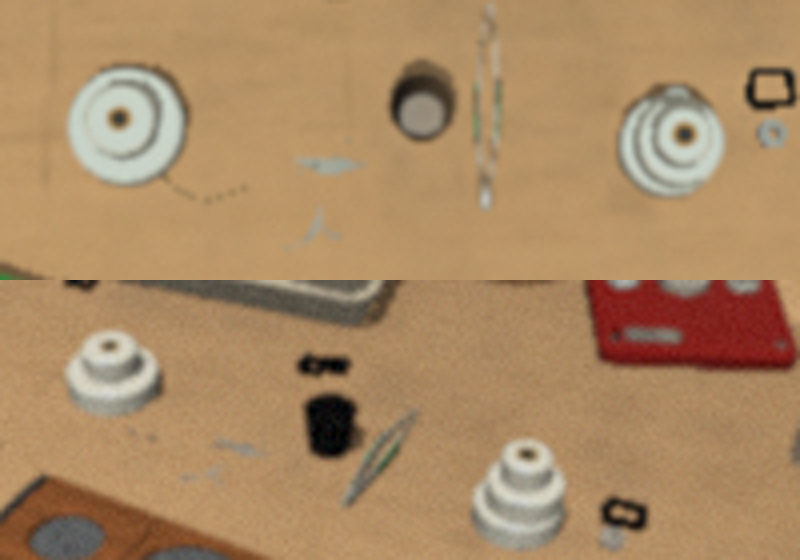

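Measured felt diameters from +y are 39, 63, 32, 48 and 56 mm, so the nest order is 37, 61, 29, 45, 53. The green one is outside the rack. Now I'll move above the work to look from closer, with tool y set across the row.

```bash
python3 -m handwheel '[[[-2.5,-2.3,-0.1,0,0,3.4,1],[-5,-4.6,-0.2,0,0,6.8,1],[-5,-4.6,-0.2,0,0,6.8,1],[-5,-4.6,-0.2,0,0,6.8,1],[-5,-4.6,-0.2,0,0,6.8,1],[-5,-4.6,-0.2,0,0,6.8,1],[-5,-4.6,-0.2,0,0,6.8,1],[-9.86,-9.3,-0.4,0,0,13.6,1],[-9.86,-9.3,-0.4,0,0,13.6,1],[-9.86,-9.3,-0.4,0,0,13.6,1],[-9.86,-9.3,-0.4,0,0,13.6,1],[-9.86,-9.3,-0.4,0,0,13.6,1],[-9.86,-9.3,-0.4,0,0,13.6,1],[-9.86,-9.3,-0.4,0,0,13.6,1],[-9.86,-9.3,-0.4,0,0,13.6,1],[-9.86,-9.3,-0.4,0,0,13.6,1],[-9.86,-9.3,-0.4,0,0,13.6,1],[-9.86,-9.3,-0.4,0,0,13.6,1]]]'
python3 - <<'E'
from h import *
np.set_printoptions(precision=4,suppress=True)
c=cam("wrist");cv2.imwrite("pics/w1.png",c["f"]);s=sense();print(s["clock"],s["tcp_pos"],s["joints"],s["joint_vel"]);print(Ro.from_rotvec(s["eef_rot"]).as_matrix(),-c["R"].T@c["t"],c["R"])
E
```

```text
clock: 2.05
tcp_pos: [0.4989, -0.0279, 0.2511]
eef_rot: [-2.308, -2.129, -0.001]
contact_force: [0.2, 0.1, 0.4]
grip_width: 0.0854
grasp_force: 0.0
2.1 [ 0.499  -0.0281  0.2512] [-0.5711  0.2297  0.727   1.6289 -0.1571  1.343   0.0978] [ 0.0007 -0.0017  0.0073 -0.0034  0.0024 -0.0023  0.0039]
[[ 0.0807  0.9967 -0.0003]
 [ 0.9967 -0.0807  0.0011]
 [ 0.0011 -0.0004 -1.    ]] [0.504  0.0436 0.3948] [[ 0.9967 -0.0806  0.0002]
 [-0.0773 -0.9557  0.2839]
 [-0.0227 -0.2829 -0.9589]]
```

View pics/w1.png

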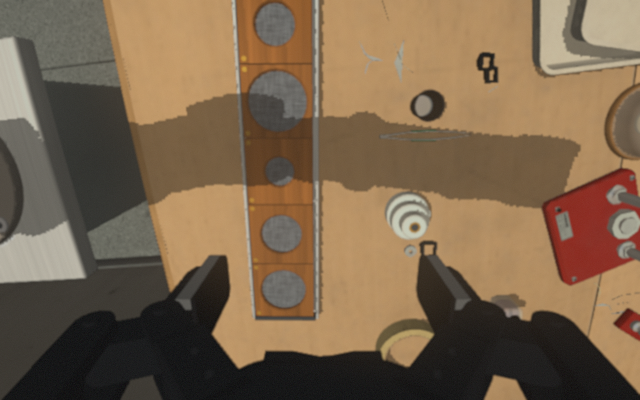

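The wrist view shows the row of five felts from (275,23) to (283,289), and the stack of three with its brass insert at (413,227). The black clip and nut lie at (428,248) and (410,251). I'll take a second view 150 mm further along y to triangulate and see the other stack.

```bash
cat >> h.py <<'E'
import pickle
def felts(c,zc=.011):
    """grey felt discs between brown: contour -> plane z=.011 ; returns list (xy,dia,ellipse centre)"""
    h=cv2.cvtColor(cv2.GaussianBlur(c["f"],(3,3),0),cv2.COLOR_BGR2HSV)
    m=((h[...,1]<75)&(h[...,2]>35)).astype(np.uint8); m=cv2.morphologyEx(m,cv2.MORPH_OPEN,np.ones((3,3),np.uint8))
    out=[]
    for k in cv2.findContours(m,cv2.RETR_EXTERNAL,cv2.CHAIN_APPROX_NONE)[0]:
        if not 250<cv2.contourArea(k)<6000: continue
        e=cv2.fitEllipse(k)
        if cv2.contourArea(k)/(np.pi/4*e[1][0]*e[1][1])<.93: continue
        M=plane(c,k.reshape(-1,2),zc)[:,:2]; A=np.c_[2*M,np.ones(len(M))]
        q=np.linalg.lstsq(A,(M**2).sum(1),rcond=None)[0]
        out.append((q[:2],2e3*np.sqrt(q[2]+q[:2]@q[:2]),np.array(e[0])))
    return out
def inserts(c,box=None):
    """dark/brass disc inside a bright white die: ellipse centres"""
    h=cv2.cvtColor(c["f"],cv2.COLOR_BGR2HSV); w=((h[...,1]<60)&(h[...,2]>120)).astype(np.uint8)
    ks,hi=cv2.findContours(w,cv2.RETR_CCOMP,cv2.CHAIN_APPROX_NONE); out=[]
    for i,k in enumerate(ks):
        if hi[0][i][3]>=0 and 8<cv2.contourArea(k)<800:
            e=cv2.fitEllipse(k) if len(k)>5 else None
            if e and e[1][1]<1.8*e[1][0]: out.append((np.array(e[0]),e[1],cv2.contourArea(ks[hi[0][i][3]])))
    return out
E
python3 -m handwheel '[[[0.5,0,0,0,0,0,1],[1.2,0,0,0,0,0,1],[2,0,0,0,0,0,1],[2.6,0,0,0,0,0,1],[3,0,0,0,0,0,1],[3,0,0,0,0,0,1],[3,0,0,0,0,0,1]]]'
python3 - <<'E'
from h import *
np.set_printoptions(precision=4,suppress=True)
# first view saved as png only; keep this one
c=cam("wrist");cv2.imwrite("pics/w2.png",c["f"]);pickle.dump(c,open("w2.pkl","wb"));print(-c["R"].T@c["t"],sense()["tcp_pos"])
for q in felts(c):print("felt",*q)
for q in inserts(c):print("ins",*q, plane(c,q[0],.036), plane(c,q[0],.054))
for n in ("top",):
    t=cam(n)
    for q in inserts(t):print(n,*q,plane(t,q[0],.036), plane(t,q[0],.054))
E
```

```text
clock: 2.8
tcp_pos: [0.5115, 0.1195, 0.2513]
eef_rot: [2.311, 2.128, -0.001]
contact_force: [-0.5, -1.1, 0.3]
grip_width: 0.0851
grasp_force: 0.0
[0.5167 0.1913 0.3948] [0.5117 0.1182 0.2514]
felt [ 0.4377 -0.1119] 48.3617087758435 [285.0376 330.7678]
felt [ 0.601  -0.1056] 71.82233690603167 [399.1868 317.5983]
felt [ 0.4447 -0.0304] 32.27623850567642 [283.0268 280.5618]
felt [0.4519 0.0509] 64.59633041264868 [281.0203 223.601 ]
felt [0.4585 0.1319] 40.841226223594354 [278.4864 160.5565]
felt [0.6181 0.1913] 62.54025596757359 [410.5989  97.8159]
felt [0.505  0.2786] 41.47296558760669 [305.1878  23.5434]
ins [403.8099 334.8687] (9.853898048400879, 10.80046272277832) 1089.5 [[ 0.6015 -0.1122  0.036 ]] [[ 0.5973 -0.097   0.054 ]]
ins [402.526  323.7997] (13.658818244934082, 24.248458862304688) 1089.5 [[ 0.5999 -0.0941  0.036 ]] [[ 0.5957 -0.0798  0.054 ]]
ins [415.6942  97.5793] (12.79359245300293, 13.33988094329834) 2342.5 [[0.6169 0.1917 0.036 ]] [[0.6119 0.1917 0.054 ]]
top [421.1515 341.7424] (3.608055353164673, 4.5995097160339355) 383.0 [[ 0.2484 -0.1546  0.036 ]] [[ 0.2515 -0.151   0.054 ]]
top [441.6606 336.3156] (6.965843677520752, 8.989389419555664) 383.0 [[ 0.2574 -0.1966  0.036 ]] [[ 0.2603 -0.1923  0.054 ]]
top [385.5 168. ] (6.248286724090576, 7.161266803741455) 505.0 [[ 0.6015 -0.097   0.036 ]] [[ 0.5984 -0.0944  0.054 ]]
top [  8.4679 135.0997] (3.5008957386016846, 5.622951030731201) 42.5 [[0.7009 0.7153 0.036 ]] [[0.696  0.7035 0.054 ]]
top [261.5 193.5] (3.2929527759552, 5.383476257324219) 12359.0 [[0.5559 0.1582 0.036 ]] [[0.5536 0.1563 0.054 ]]
top [260.5716 184.2884] (3.185589075088501, 5.101106643676758) 12359.0 [[0.575  0.1598 0.036 ]] [[0.5723 0.1578 0.054 ]]
```

View pics/w2.png

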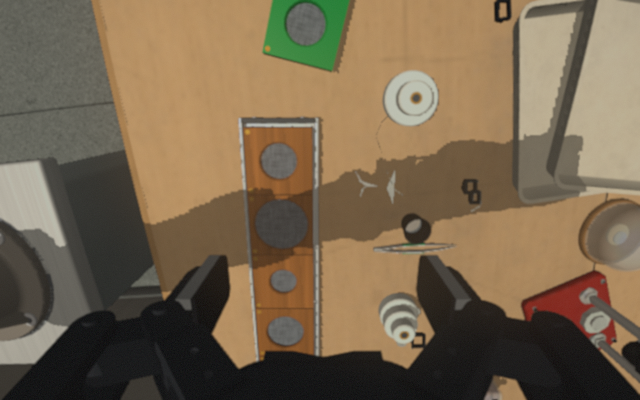

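The second view shows the stack of two at (411,98) with its insert at (416,98), and the stack of three with its insert at (404,335). The green look-alike is at (306,23). Next I'll triangulate heights and fit the nest line.

Run:
```python
from h import *
np.set_printoptions(precision=4,suppress=True)
c2=pickle.load(open("w2.pkl","rb")); c1=dict(c2);c1["f"]=cv2.imread("pics/w1.png")
s=np.array([[.0807,.9967,-.0003],[.9967,-.0807,.0011],[.0011,-.0004,-1]])
c1["R"]=np.array([[.9967,-.0806,.0002],[-.0773,-.9557,.2839],[-.0227,-.2829,-.9589]]);c1["t"]=-c1["R"]@np.array([.504,.0436,.3948])
t=cam("top"); t0=dict(t);t0["f"]=cv2.imread("pics/top0.png")
pickle.dump(c1,open("w1.pkl","wb"))
i1=[q for q in inserts(c1) if 350<q[0][0]<460];print([(q[0],q[1]) for q in i1])
it=[q for q in inserts(t0) if 140<q[0][1]<190 and 230<q[0][0]<400];print([(q[0],q[1]) for q in it])
B1=min(i1,key=lambda q:np.hypot(*(q[0]-[413,227])))[0]
print("B w1-w2",tri(c1,[B1],c2,[[403.8,334.9]]),"B w1-top",tri(c1,[B1],t,[[385.5,168.]]))
print("A w2-top",tri(c2,[[415.7,97.6]],t,[[244.8,164.5]]))
f1=felts(c1);f2=felts(c2)
for q in f1:print("f1",*q)
for a in f1:
  for b in f2:
    if np.linalg.norm(a[0]-b[0])<.012:print("felt tri",tri(c1,[a[2]],c2,[b[2]]),a[1],b[1])
T=np.array([[.4604,.1344],[.4534,.0541],[.4469,-.0259],[.4401,-.106],[.4334,-.1862]])
def line(P,i):
    k=(2-np.array(i))*.08;A=[];r=[]
    # P = c + k*(−sin a, cos a) small a
    for p,kk in zip(P,k): A+=[[1,0,kk],[0,1,0]];r+=[p[0],p[1]-kk*np.cos(.083)]
    q,res=np.linalg.lstsq(np.array(A),np.array(r),rcond=None)[:2];return q,res
print("top line",line(T,range(5)))
N=[(np.round((.0541-q[0][1])/.08)+1,q[0]) for q in f1+f2 if q[0][0]<.47]
print(N,line([n[1] for n in N],[n[0] for n in N]))
```

```text
[(array([409.8709, 250.8709]), (3.8421146869659424, 4.533880233764648)), (array([414.2871, 226.9975]), (11.716815948486328, 12.729021072387695))]
[(array([385.5211, 168.1328]), (6.636989116668701, 7.075863838195801)), (array([244.4789, 164.1328]), (6.636989116668701, 7.075863838195801))]
B w1-w2 [[ 0.5968 -0.0954  0.0559  0.0001]] B w1-top [[ 0.5968 -0.0941  0.0585  0.0016]]
A w2-top [[0.6169 0.1917 0.0361 0.0001]]
f1 [ 0.4313 -0.1902] 56.58511537037884 [283.3845 288.7759]
f1 [ 0.438 -0.109] 49.001692282603024 [281.1839 233.3404]
f1 [ 0.8923 -0.1338] 42.427775423459465 [623.8152 223.7343]
f1 [ 0.6006 -0.0977] 60.17551346395997 [407.6849 215.0434]
f1 [ 0.4453 -0.0276] 32.600406207869376 [279.3282 170.8916]
f1 [0.6198 0.0357] 24.11096459572085 [423.2967 105.3062]
f1 [0.452  0.0535] 65.26413133954284 [276.9337 100.6943]
f1 [0.4587 0.1343] 41.2571205106252 [274.4687  23.7665]
felt tri [[ 0.4393 -0.1056  0.0185  0.    ]] 49.001692282603024 48.36170877585039
felt tri [[ 0.5973 -0.0914  0.026   0.0008]] 60.17551346395997 71.82233690602548
felt tri [[ 0.4463 -0.026   0.0183  0.0004]] 32.600406207869376 32.276238505679856
felt tri [[0.453  0.054  0.0175 0.0001]] 65.26413133954284 64.5963304126504
felt tri [[0.4595 0.1331 0.017  0.    ]] 41.2571205106252 40.841226223605226
top line (array([ 0.4468, -0.0259,  0.0841]), array([0.]))
[(np.float64(4.0), array([ 0.4313, -0.1902])), (np.float64(3.0), array([ 0.438, -0.109])), (np.float64(2.0), array([ 0.4453, -0.0276])), (np.float64(1.0), array([0.452 , 0.0535])), (np.float64(0.0), array([0.4587, 0.1343])), (np.float64(3.0), array([ 0.4377, -0.1119])), (np.float64(2.0), array([ 0.4447, -0.0304])), (np.float64(1.0), array([0.4519, 0.0509])), (np.float64(0.0), array([0.4585, 0.1319]))] (array([ 0.4449, -0.0287,  0.0862]), array([0.]))
```

Run:
```python
from h import *
np.set_printoptions(precision=4,suppress=True)
c2=pickle.load(open("w2.pkl","rb"));c1=pickle.load(open("w1.pkl","rb"));t=cam("top")
W1=[[279.33,170.89],[276.93,100.69],[274.47,23.77],[281.18,233.34],[283.38,288.78]];T=[[352.7,244.8],[314,242.8],[275.2,240.5],[391.6,247],[430,248.9]]
W2=[[283.03,280.56],[281.02,223.6],[278.49,160.56]]
print("w1-top",tri(c1,W1,t,T));print("w2-top",tri(c2,W2,t,T[:3]))
# gold screws
def gold(c,x0,x1):
    h=cv2.cvtColor(c["f"],cv2.COLOR_BGR2HSV);m=((h[...,0]>14)&(h[...,0]<32)&(h[...,1]>130)&(h[...,2]>130)).astype(np.uint8);m[:,:x0]=0;m[:,x1:]=0
    n,_,st,ce=cv2.connectedComponentsWithStats(m);return np.array([ce[i] for i in range(1,n) if 4<st[i,4]<60])
g1=gold(c1,238,320);g2=gold(c2,240,325);print(g1,g2)
for a in g1:
  for b in g2:
    if len(g1) and np.linalg.norm(plane(c1,a,.02)-plane(c2,b,.02))<.008:print(tri(c1,[a],c2,[b]))
f=[cv2.resize(cv2.imread(p)[y:y+200,225:345],None,fx=3,fy=3) for p,y in(("pics/w1.png",20),("pics/w2.png",130))];cv2.imwrite("pics/crop2.png",np.hstack(f))
```

```text
w1-top [[ 0.447  -0.0251  0.0225  0.0005]
 [ 0.4533  0.054   0.0193  0.0001]
 [ 0.4599  0.1333  0.0179  0.0009]
 [ 0.4399 -0.1045  0.0214  0.0001]
 [ 0.4333 -0.1838  0.0206  0.0003]]
w2-top [[ 0.4467 -0.0249  0.0204  0.0004]
 [ 0.4532  0.0541  0.018   0.0002]
 [ 0.46    0.1335  0.0199  0.0003]]
[[243.6383  57.9362]
 [244.1163  68.8837]
 [251.4242 199.4242]
 [252.1143 208.3143]
 [255.3667 259.6333]
 [255.7037 267.1481]
 [259.04   312.08  ]] [[267.0909  48.0909]
 [246.9512 131.5854]
 [249.8235 188.2353]
 [258.6087 304.3478]
 [258.9259 311.4074]
 [261.5789 352.1053]]
[[0.421  0.1022 0.0162 0.0012]]
[[ 0.4093 -0.0574  0.0221  0.0004]]
[[ 0.4082 -0.0688  0.0217  0.    ]]
[[ 0.4016 -0.1388  0.0198  0.0004]]
```

View pics/crop2.png

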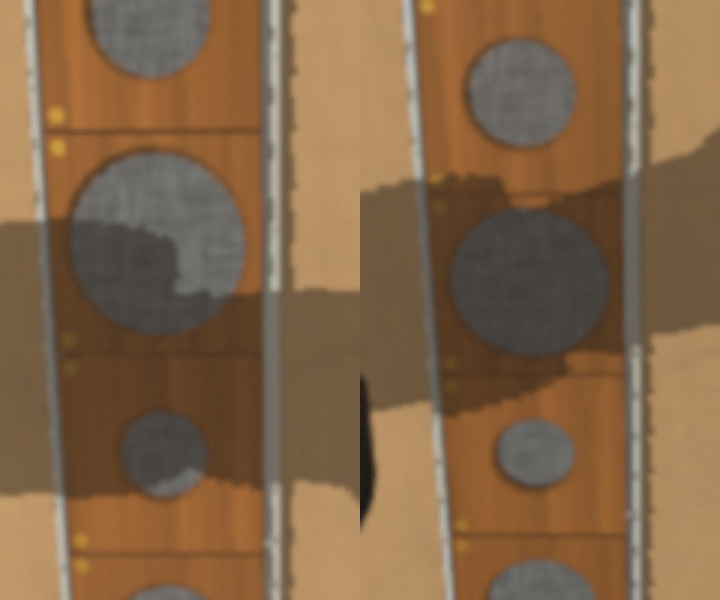

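Block tops triangulate to about z = 21 mm, so the rack raises the nests about 5 mm and the recess floors sit near z = 16 mm. I'll confirm that by touch. The nest centres are collinear and 80 mm apart. Stack tops measure 55 and 36 mm, as they should.

First is the 29 mm die.

```bash
cat > d.py <<'E'
import sys
from h import *
s=sense();p=np.array(s["tcp_pos"]);R=Ro.from_rotvec(s["eef_rot"]).as_matrix()
for a in sys.argv[1:]:
    print(a,np.round(R.T@(np.array(eval(a))-p)/.05,2))
W=np.array([[.0841,.9965,0],[.9965,-.0841,0],[0,0,-1]])
print("turn",np.round(np.degrees(Ro.from_matrix(R.T@W).as_rotvec())/6,2),"pos",p.round(4),"t",s["clock"],"w",s["grip_width"],"g",s["grasp_force"],"F",np.round(s["contact_force"],1))
E
python3 d.py .5968,-.095,.12 .5968,-.095,.06 .5968,-.095,.044
```

```text
.5968,-.095,.12 [-4.09  2.06  2.63]
.5968,-.095,.06 [-4.09  2.06  3.83]
.5968,-.095,.044 [-4.09  2.06  4.15]
turn [ 0.    0.   -0.03] pos [0.512  0.1177 0.2516] t 3.0 w 0.08539223207437384 g 0.0 F [ 0.1 -0.1 -0.4]
```

```bash
python3 -m handwheel '[[[-0.6,0.3,0.4,0,0,0,1],[-1.4,0.7,0.9,0,0,0,1],[-2.2,1.1,1.4,0,0,0,1],[-3,1.5,1.9,0,0,0,1],[-3.7,1.85,2.4,0,0,0,1],[-4.09,2.06,2.63,0,0,0,1],[-4.09,2.06,2.63,0,0,0,1],[-4.09,2.06,2.63,0,0,0,1],[-4.09,2.06,2.63,0,0,0,1],[-4.09,2.06,2.63,0,0,0,1]]]'
python3 d.py .5968,-.095,.12 .5968,-.095,.06 .5968,-.095,.044
python3 - <<'E'
from h import *
c=cam("wrist")
for q in inserts(c):
    if q[0][1]<330: print(q[0],q[1],plane(c,q[0],.054),np.array(proj(c,[.5968,-.095,.054])))
cv2.imwrite("pics/w3.png",c["f"])
E
```

```text
clock: 4.0
tcp_pos: [0.598, -0.091, 0.1208]
eef_rot: [2.31, 2.129, 0.003]
contact_force: [0.3, -0.8, -0.7]
grip_width: 0.0852
grasp_force: 0.0
.5968,-.095,.12 [-0.08 -0.02  0.02]
.5968,-.095,.06 [-0.08 -0.02  1.22]
.5968,-.095,.044 [-0.08 -0.02  1.54]
turn [ 0.02 -0.01  0.03] pos [ 0.598  -0.091   0.1208] t 4.0 w 0.08519600968668768 g 0.0 F [ 0.3 -0.8 -0.7]
[336.41070557 258.0977478 ] (5.486318111419678, 6.260307312011719) [[ 0.60459895 -0.12530803  0.054     ]] [[322.22036185 219.56244983]]
[322.35116577 220.88619995] (19.549650192260742, 20.228288650512695) [[ 0.59681069 -0.09598246  0.054     ]] [[322.22036185 219.56244983]]
[323.15490723 213.4347229 ] (36.08536911010742, 36.756629943847656) [[ 0.597812 -0.090572  0.054   ]] [[322.22036185 219.56244983]]
[324.31933594 201.84594727] (41.923824310302734, 50.204097747802734) [[ 0.5992833  -0.08230263  0.054     ]] [[322.22036185 219.56244983]]
```

View pics/w3.png

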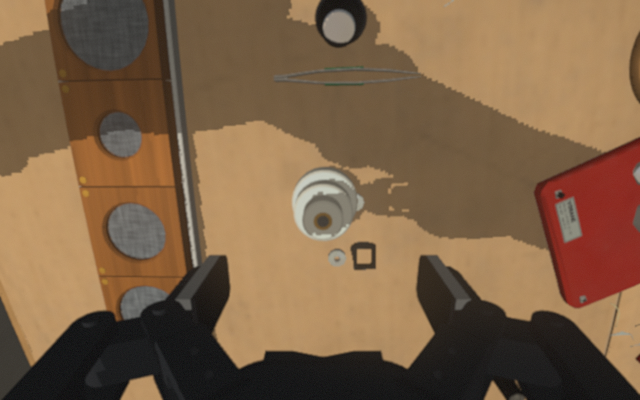

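The stack is straight between the fingers, with the insert at (322,221), which gives (0.5968, -0.096). Going down.

```bash
python3 -m handwheel '[[[0,0,0.3,0,0,0,1],[0,0,0.6,0,0,0,1],[0,0,0.9,0,0,0,1],[0,0,1.1,0,0,0,1],[0,0,1.2,0,0,0,1],[0,0,1.2,0,0,0,1],[0,0,1.2,0,0,0,1]]]'; python3 d.py .5968,-.096,.06 .5968,-.096,.044
```

```text
clock: 4.75
tcp_pos: [0.5978, -0.0932, 0.06]
eef_rot: [2.313, 2.125, 0.0]
contact_force: [0.1, 0.1, 0.5]
grip_width: 0.0853
grasp_force: 0.0
.5968,-.096,.06 [-0.06 -0.02  0.  ]
.5968,-.096,.044 [-0.06 -0.02  0.32]
turn [ 0.01  0.   -0.  ] pos [ 0.5978 -0.0932  0.06  ] t 4.75 w 0.08532729133957333 g 0.0 F [0.1 0.1 0.5]
```

```bash
python3 -m handwheel '[[[-0.05,-0.02,0.15,0,0,0,1],[-0.05,-0.02,0.3,0,0,0,1],[-0.05,-0.02,0.32,0,0,0,0.6],[-0.05,-0.02,0.32,0,0,0,0.5],[-0.05,-0.02,0.32,0,0,0,0.42],[-0.05,-0.02,0.32,0,0,0,0.36],[-0.05,-0.02,0.32,0,0,0,0.3],[-0.05,-0.02,0.32,0,0,0,0],[-0.05,-0.02,0.32,0,0,0,0],[-0.05,-0.02,0.32,0,0,0,0],[-0.05,-0.02,0.32,0,0,0,0],[-0.05,-0.02,0.32,0,0,0,0]]]'; python3 d.py .5968,-.096,.044
```

```text
clock: 5.95
tcp_pos: [0.5967, -0.0955, 0.0445]
eef_rot: [2.312, 2.126, 0.001]
contact_force: [0.0, -0.5, 5.4]
grip_width: 0.0256
grasp_force: 59.0
.5968,-.096,.044 [-0.01  0.    0.01]
turn [ 0.01 -0.    0.  ] pos [ 0.5967 -0.0955  0.0445] t 5.95 w 0.0256301037477172 g 59.011260867118835 F [ 0.  -0.5  5.4]
```

```bash
python3 -m handwheel '[[[0,0,-0.04,0,0,0,0],[0,0,-0.1,0,0,0,0],[0,0,-0.2,0,0,0,0],[0,0,-0.4,0,0,0,0],[0,0,-0.7,0,0,0,0],[0,0,-1,0,0,0,0],[0,0,-1.2,0,0,0,0],[0,0,-1.3,0,0,0,0],[0,0,-1.3,0,0,0,0],[0,0,-1.3,0,0,0,0]]]'; python3 d.py .4468,-.0252,.11 .4468,-.0252,.04
python3 - <<'E'
from h import *
c=cam("wrist")
f=[q for q in felts(c,.018)];[print(*q) for q in f]
h=cv2.cvtColor(c["f"],cv2.COLOR_BGR2HSV)
for q in inserts(c):print(*q,[plane(c,q[0],z) for z in (.036,.12)])
cv2.imwrite("pics/w4.png",c["f"])
E
```

```text
clock: 6.95
tcp_pos: [0.5959, -0.0952, 0.1085]
eef_rot: [-2.312, -2.126, 0.0]
contact_force: [0.5, -0.9, -1.4]
grip_width: 0.0257
grasp_force: 59.0
.4468,-.0252,.11 [ 1.14 -3.09 -0.03]
.4468,-.0252,.04 [ 1.14 -3.09  1.37]
turn [-0.01 -0.    0.  ] pos [ 0.5959 -0.0952  0.1085] t 6.95 w 0.025690231268184528 g 58.97235721349716 F [ 0.5 -0.9 -1.4]
[ 0.43958133 -0.1060734 ] 48.26715846342521 [129.4768219 231.7827301]
[ 0.44665718 -0.02651726] 32.262928628811125 [111.88419342 130.15905762]
[0.61879339 0.03243641] 23.49798558170623 [342.10848999  16.16974831]
[322.52532959 268.09790039] (26.593753814697266, 29.562793731689453) 6255.5 [array([[ 0.59132747, -0.1398557 ,  0.036     ]]), array([[ 0.59519697, -0.09464986,  0.12      ]])]
[325.89215088 213.18455505] (18.24546241760254, 19.94301986694336) 6255.5 [array([[ 0.59737364, -0.09672859,  0.036     ]]), array([[ 0.5988929 , -0.06828689,  0.12      ]])]
```

View pics/w4.png

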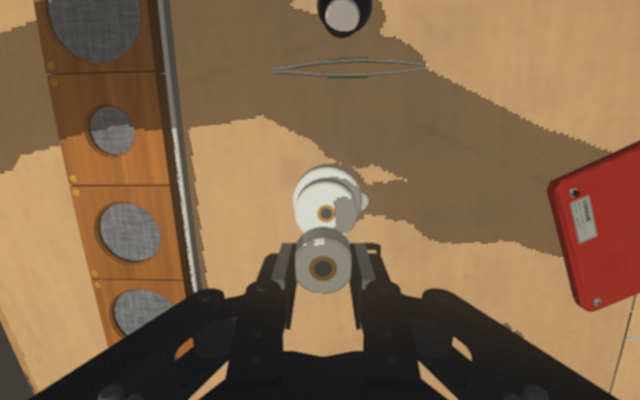

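The die is held level with its insert at (322,268). The next die's insert is at (326,213), giving (0.5974, -0.0967) at z = 36 mm. Carrying the held die to nest 29 at (112,130).

```bash
python3 -m handwheel '[[[0.1,-0.2,0,0,0,0,0],[0.3,-0.7,0,0,0,0,0],[0.5,-1.3,0,0,0,0,0],[0.7,-1.9,0,0,0,0,0],[0.9,-2.5,0,0,0,0,0],[1.05,-2.9,0,0,0,0,0],[1.13,-3.09,0,0,0,0,0],[1.13,-3.09,0,0,0,0,0],[1.13,-3.09,0.4,0,0,0,0],[1.13,-3.09,0.8,0,0,0,0],[1.13,-3.09,1.1,0,0,0,0],[1.13,-3.09,1.3,0,0,0,0],[1.13,-3.09,1.4,0,0,0,0],[1.13,-3.09,1.4,0,0,0,0],[1.13,-3.09,1.4,0,0,0,0]]]'; python3 d.py .4468,-.0257,.038 .4468,-.0257,.0245
python3 - <<'E'
from h import *
c=cam("wrist")
for q in felts(c,.018):print(*q)
cv2.imwrite("pics/w5.png",c["f"])
E
```

```text
clock: 8.5
tcp_pos: [0.4478, -0.0263, 0.0392]
eef_rot: [2.312, 2.125, 0.001]
contact_force: [-0.2, -0.1, 1.3]
grip_width: 0.0255
grasp_force: 59.0
.4468,-.0257,.038 [ 0.01 -0.02  0.02]
.4468,-.0257,.0245 [ 0.01 -0.02  0.29]
turn [ 0.01  0.   -0.  ] pos [ 0.4478 -0.0263  0.0392] t 8.5 w 0.025498432572119874 g 59.03107065707445 F [-0.2 -0.1  1.3]
[ 0.43975729 -0.09646075] 35.28757873727864 [320.66928101 341.79095459]
```

View pics/w5.png

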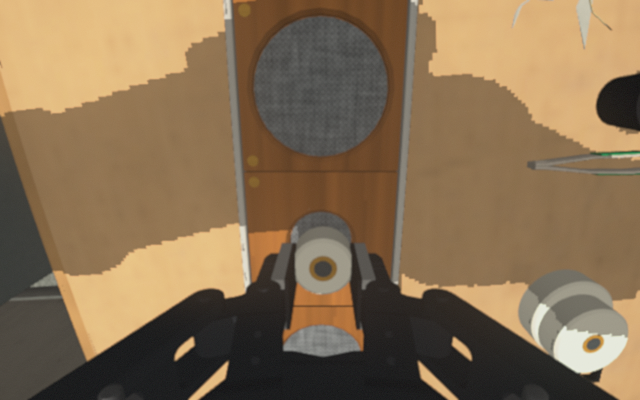

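The die hangs over its recess with its insert at (322,268). Part of the recess felt shows behind it, centred near column 320. Now lowering slowly and feeling for the floor.

```bash
python3 -m handwheel '[[[0.01,-0.02,0.05,0,0,0,0],[0.01,-0.02,0.1,0,0,0,0],[0.01,-0.02,0.15,0,0,0,0],[0.01,-0.02,0.19,0,0,0,0],[0.01,-0.02,0.22,0,0,0,0],[0.01,-0.02,0.22,0,0,0,0],[0.01,-0.02,0.22,0,0,0,0]]]'; python3 -m handwheel '[[[0,0,0.02,0,0,0,0],[0,0,0.04,0,0,0,0],[0,0,0.04,0,0,0,0]]]';python3 -m handwheel '[[[0,0,0.02,0,0,0,0],[0,0,0.04,0,0,0,0],[0,0,0.04,0,0,0,0]]]'
```

```text
clock: 9.25
tcp_pos: [0.4461, -0.0255, 0.0278]
eef_rot: [-2.313, -2.126, 0.0]
contact_force: [0.5, -0.5, -0.6]
grip_width: 0.0257
grasp_force: 59.0
clock: 9.55
tcp_pos: [0.446, -0.0255, 0.0257]
eef_rot: [-2.313, -2.126, 0.0]
contact_force: [0.1, 0.6, 0.5]
grip_width: 0.0257
grasp_force: 59.0
clock: 9.85
tcp_pos: [0.4459, -0.0254, 0.0236]
eef_rot: [-2.313, -2.126, 0.0]
contact_force: [-0.1, 0.3, 0.4]
grip_width: 0.0259
grasp_force: 59.0
```

```bash
for i in 1; do :; done; python3 -m handwheel '[[[0,0,0.02,0,0,0,0],[0,0,0.04,0,0,0,0],[0,0,0.04,0,0,0,0]]]'; python3 -m handwheel '[[[0,0,0.02,0,0,0,0],[0,0,0.03,0,0,0,0],[0,0,0.03,0,0,0,0]]]'
```

```text
clock: 10.15
tcp_pos: [0.4461, -0.0255, 0.0233]
eef_rot: [-2.312, -2.125, -0.001]
contact_force: [-5.3, 1.2, 15.9]
grip_width: 0.0259
grasp_force: 60.7
clock: 10.45
tcp_pos: [0.4462, -0.0255, 0.0232]
eef_rot: [-2.311, -2.124, -0.003]
contact_force: [-8.1, 1.9, 29.0]
grip_width: 0.0256
grasp_force: 62.2
```

Contact came at TCP z = 23.4 mm, so the recess floor is at about 15 mm. I'll relieve the push, release and retreat.

```bash
python3 -m handwheel '[[[0,0,-0.05,0,0,0,0],[0,0,-0.06,0,0,0,0],[0,0,-0.06,0,0,0,0.4],[0,0,-0.06,0,0,0,0.5],[0,0,-0.06,0,0,0,0.7],[0,0,-0.06,0,0,0,0.9],[0,0,-0.06,0,0,0,1],[0,0,-0.2,0,0,0,1],[0,0,-0.6,0,0,0,1],[0,0,-1.2,0,0,0,1],[0,0,-1.6,0,0,0,1],[0,0,-1.7,0,0,0,1],[0,0,-1.7,0,0,0,1]]]'; python3 d.py .5974,-.0967,.1 .5974,-.0967,.024
python3 - <<'E'
from h import *
c=cam("wrist");cv2.imwrite("pics/w6.png",c["f"])
for q in inserts(c):print(*q,[plane(c,q[0],z) for z in (.033,.036)])
E
```

```text
clock: 11.75
tcp_pos: [0.4467, -0.0253, 0.106]
eef_rot: [2.312, 2.126, 0.003]
contact_force: [0.1, -0.1, -0.1]
grip_width: 0.0852
grasp_force: 0.0
.5974,-.0967,.1 [-1.17  3.12  0.12]
.5974,-.0967,.024 [-1.17  3.12  1.64]
turn [ 0.02 -0.01  0.  ] pos [ 0.4467 -0.0253  0.106 ] t 11.75 w 0.08516660659468221 g 0.0 F [ 0.1 -0.1 -0.1]
[493.43414307 284.27947998] (7.633839130401611, 13.43399429321289) 3810.5 [array([[ 0.57336458, -0.09631614,  0.033     ]]), array([[ 0.57167885, -0.09434184,  0.036     ]])]
[526.88275146 284.39019775] (14.707076072692871, 18.565122604370117) 3810.5 [array([[ 0.60033087, -0.09917539,  0.033     ]]), array([[ 0.59827163, -0.09716149,  0.036     ]])]
[322.06924438 212.12989807] (19.278057098388672, 19.869356155395508) 1101.0 [array([[ 0.44568104, -0.02599731,  0.033     ]]), array([[ 0.44576388, -0.02499702,  0.036     ]])]
```

View pics/w6.png

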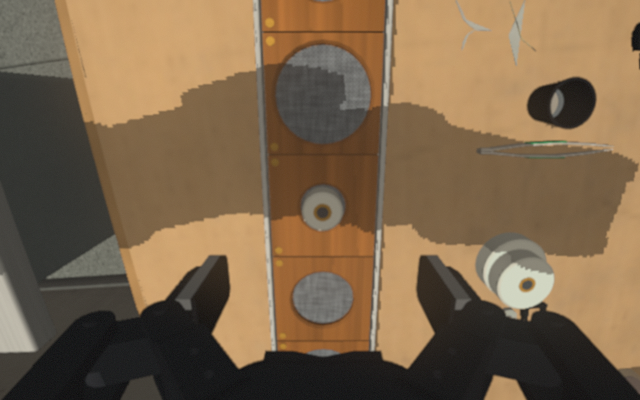

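Die 29 is seated level in its nest at (322,212). Next is the 45 mm die on stack B.

```bash
python3 -m handwheel '[[[-0.1,0.2,0,0,0,0,1],[-0.3,0.8,0,0,0,0,1],[-0.6,1.6,0,0,0,0,1],[-0.9,2.4,0,0,0,0,1],[-1.1,2.9,0,0,0,0,1],[-1.17,3.12,0.2,0,0,0,1],[-1.17,3.12,0.5,0,0,0,1],[-1.17,3.12,0.8,0,0,0,1],[-1.17,3.12,1.1,0,0,0,1],[-1.17,3.12,1.2,0,0,0,1],[-1.17,3.12,1.2,0,0,0,1],[-1.17,3.12,1.2,0,0,0,1]]]'; python3 d.py .5976,-.0967,.024
python3 - <<'E'
from h import *
c=cam("wrist")
for q in inserts(c):print(*q,[plane(c,q[0],z) for z in (.036,)])
E
```

```text
clock: 13.0
tcp_pos: [0.5968, -0.0967, 0.0457]
eef_rot: [2.312, 2.126, 0.001]
contact_force: [0.5, -1.2, 0.0]
grip_width: 0.0855
grasp_force: 0.0
.5976,-.0967,.024 [0.   0.02 0.43]
turn [ 0.01 -0.    0.  ] pos [ 0.5968 -0.0967  0.0457] t 13.0 w 0.0854733207966684 g 0.0 F [ 0.5 -1.2  0. ]
[342.83786011 301.96612549] (7.546087265014648, 8.211856842041016) 349.5 [array([[ 0.60450069, -0.12935607,  0.036     ]])]
[324.88824463 249.43232727] (24.413776397705078, 26.140459060668945) 7419.0 [array([[ 0.5972217 , -0.09682424,  0.036     ]])]
[321.25076294 261.4006958 ] (95.10260009765625, 120.12641143798828) 7419.0 [array([[ 0.5947398 , -0.10356297,  0.036     ]])]
```

```bash
python3 -m handwheel '[[[0,0.01,0.15,0,0,0,1],[0,0.01,0.3,0,0,0,1],[0,0.01,0.4,0,0,0,1],[0,0.01,0.43,0,0,0,0.8],[0,0.01,0.43,0,0,0,0.65],[0,0.01,0.43,0,0,0,0.58],[0,0.01,0.43,0,0,0,0.54],[0,0.01,0.43,0,0,0,0.5],[0,0.01,0.43,0,0,0,0],[0,0.01,0.43,0,0,0,0],[0,0.01,0.43,0,0,0,0],[0,0.01,0.43,0,0,0,0]]]';  python3 d.py .4395,-.1055,.1 .4395,-.1055,.036
```

```text
clock: 14.25
tcp_pos: [0.5977, -0.0972, 0.0247]
eef_rot: [2.312, 2.125, 0.002]
contact_force: [-1.5, 1.1, 6.0]
grip_width: 0.042
grasp_force: 60.7
.4395,-.1055,.1 [-0.43 -3.14 -1.51]
.4395,-.1055,.036 [-0.43 -3.14 -0.23]
turn [0.01 0.   0.  ] pos [ 0.5977 -0.0972  0.0247] t 14.25 w 0.04195640328344241 g 60.727944457903504 F [-1.5  1.1  6. ]
```

The width of 42 mm (about 3 mm of pad give, as with die 29) confirms the 45 mm die.

```bash
python3 -m handwheel '[[[0,0,-0.05,0,0,0,0],[0,0,-0.15,0,0,0,0],[0,0,-0.4,0,0,0,0],[0,0,-0.7,0,0,0,0],[0,0,-1,0,0,0,0],[0,-0.2,-1.2,0,0,0,0],[-0.1,-0.7,-1.2,0,0,0,0],[-0.2,-1.3,-1.2,0,0,0,0],[-0.3,-1.9,-1.2,0,0,0,0],[-0.4,-2.5,-1.2,0,0,0,0],[-0.43,-2.95,-1.2,0,0,0,0],[-0.43,-3.14,-1.2,0,0,0,0],[-0.43,-3.14,-1,0,0,0,0],[-0.43,-3.14,-0.7,0,0,0,0],[-0.43,-3.14,-0.4,0,0,0,0],[-0.43,-3.14,-0.25,0,0,0,0],[-0.43,-3.14,-0.22,0,0,0,0],[-0.43,-3.14,-0.22,0,0,0,0]]]';  python3 d.py .4395,-.1055,.0217
python3 - <<'E'
from h import *
c=cam("wrist")
for q in felts(c,.016):print("f",*q)
for q in inserts(c):print(*q,[plane(c,q[0],z) for z in (.018,.033,.048)])
E
```

```text
clock: 16.05
tcp_pos: [0.4394, -0.1053, 0.0347]
eef_rot: [2.312, 2.126, -0.001]
contact_force: [0.4, -0.1, -0.2]
grip_width: 0.0424
grasp_force: 60.8
.4395,-.1055,.0217 [-0.    0.    0.26]
turn [0.   0.01 0.  ] pos [ 0.4394 -0.1053  0.0347] t 16.05 w 0.042392970094161514 g 60.761122796684504 F [ 0.4 -0.1 -0.2]
f [ 0.51340754 -0.1756304 ] 29.44430264149401 [452.85101318 338.05065918]
f [ 0.35261258 -0.1347708 ] 12.63586338477275 [181.19355774 299.08892822]
f [ 0.59391273 -0.14173996] 17.39479147608393 [589.79528809 276.90899658]
f [ 0.44598129 -0.02584504] 33.84683502476227 [323.84124756  87.79016113]
[592.02233887 279.21115112] (5.820984363555908, 7.173372745513916) 398.5 [array([[ 0.59376544, -0.14201643,  0.018     ]]), array([[ 0.57980079, -0.13186341,  0.033     ]]), array([[ 0.56583613, -0.12171039,  0.048     ]])]
[322.53268433 268.53204346] (27.164581298828125, 29.689735412597656) 6642.5 [array([[ 0.43737858, -0.1202475 ,  0.018     ]]), array([[ 0.43806041, -0.11213326,  0.033     ]]), array([[ 0.43874224, -0.10401902,  0.048     ]])]
[616.86096191 199.58743286] (21.04022216796875, 27.317686080932617) 5115.0 [array([[ 0.59984438, -0.09381008,  0.018     ]]), array([[ 0.5853104 , -0.08817185,  0.033     ]]), array([[ 0.57077641, -0.08253362,  0.048     ]])]
```

```bash
python3 -m handwheel '[[[0,0,0.05,0,0,0,0],[0,0,0.1,0,0,0,0],[0,0,0.15,0,0,0,0],[0,0,0.18,0,0,0,0],[0,0,0.21,0,0,0,0],[0,0,0.22,0,0,0,0],[0,0,0.22,0,0,0,0]]]'; python3 -m handwheel '[[[0,0,0.02,0,0,0,0],[0,0,0.04,0,0,0,0],[0,0,0.04,0,0,0,0]]]'
```

```text
clock: 16.8
tcp_pos: [0.4388, -0.1052, 0.0237]
eef_rot: [-2.313, -2.126, 0.0]
contact_force: [0.4, 0.2, 0.0]
grip_width: 0.0422
grasp_force: 60.8
clock: 17.1
tcp_pos: [0.4388, -0.1052, 0.0217]
eef_rot: [-2.313, -2.126, 0.0]
contact_force: [-0.1, 0.0, -1.1]
grip_width: 0.0421
grasp_force: 60.8
```

```bash
python3 -m handwheel '[[[0,0,0.02,0,0,0,0],[0,0,0.03,0,0,0,0],[0,0,0.03,0,0,0,0]]]'
```

```text
clock: 17.4
tcp_pos: [0.4389, -0.1051, 0.0215]
eef_rot: [-2.312, -2.125, -0.002]
contact_force: [-4.2, 1.1, 13.2]
grip_width: 0.0424
grasp_force: 62.1
```

Contact at 21.5 mm, consistent with the floor found for die 29. I'll release it and go over the 53 mm die.

```bash
python3 -m handwheel '[[[0,0,-0.025,0,0,0,0],[0,0,-0.025,0,0,0,0],[0,0,-0.025,0,0,0,0.56],[0,0,-0.025,0,0,0,0.65],[0,0,-0.025,0,0,0,0.8],[0,0,-0.025,0,0,0,0.95],[0,0,-0.025,0,0,0,1],[0,0,-0.025,0,0,0,1],[0,0,-0.2,0,0,0,1],[0,0,-0.6,0,0,0,1],[0,0,-1.2,0,0,0,1],[0.1,0.5,-1.4,0,0,0,1],[0.2,1.3,-1.4,0,0,0,1],[0.3,2.1,-1.4,0,0,0,1],[0.4,2.8,-1.4,0,0,0,1],[0.45,3.1,-1.4,0,0,0,1],[0.45,3.14,-1.2,0,0,0,1],[0.45,3.14,-1.2,0,0,0,1],[0.45,3.14,-1.2,0,0,0,1]]]'
python3 - <<'E'
from h import *
c=cam("wrist");cv2.imwrite("pics/w7.png",c["f"])
for q in inserts(c):print(*q,[plane(c,q[0],z) for z in (.018,.033)])
E
python3 d.py .598,-.0967,.035 .598,-.0967,.005
```

```text
clock: 19.3
tcp_pos: [0.5952, -0.0963, 0.0797]
eef_rot: [-2.313, -2.123, 0.003]
contact_force: [-0.9, -1.1, 0.1]
grip_width: 0.0851
grasp_force: 0.0
[342.67483521 275.97558594] (6.303285598754883, 6.795772552490234) 265.0 [array([[ 0.60482824, -0.14266949,  0.018     ]]), array([[ 0.6045469 , -0.13404793,  0.033     ]])]
[ 90.25234222 254.26925659] (17.119686126708984, 21.260787963867188) 2971.0 [array([[ 0.4245505 , -0.11119316,  0.018     ]]), array([[ 0.43744226, -0.10487162,  0.033     ]])]
[608.5 231. ] (3.2469522953033447, 4.248751163482666) 841.0 [array([[ 0.79655979, -0.12499105,  0.018     ]]), array([[ 0.78226841, -0.11766127,  0.033     ]])]
[328.65338135 212.375     ] (19.84345245361328, 20.838638305664062) 4612.5 [array([[ 0.5986457, -0.0937539,  0.018    ]]), array([[ 0.59881613, -0.08870666,  0.033     ]])]
[ 64.97525024 133.27360535] (19.956165313720703, 24.599971771240234) 1616.0 [array([[ 0.43264208, -0.0255768 ,  0.018     ]]), array([[ 0.44494258, -0.02551134,  0.033     ]])]
.598,-.0967,.035 [-0.    0.05  0.9 ]
.598,-.0967,.005 [-0.    0.05  1.5 ]
turn [-0.02 -0.   -0.01] pos [ 0.5956 -0.0963  0.0802] t 19.35 w 0.08531432831553092 g 0.0 F [0.  0.2 0.6]
```

View pics/w7.png

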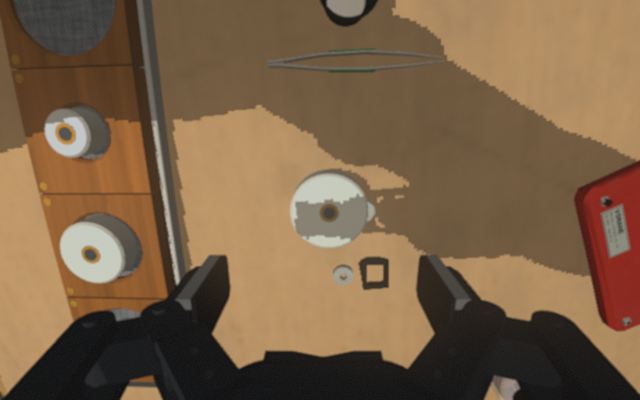

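Dies 29 and 45 are seated, at (65,133) and (90,254). Die 53 is at (329,212), but a small thing touches its +x edge at (372,212), where the right finger would close. I'll enlarge that.

```bash
python3 -c "
import cv2;a=cv2.imread('pics/w7.png')[160:300,270:430];cv2.imwrite('pics/crop3.png',cv2.resize(a,None,fx=4,fy=4,interpolation=cv2.INTER_CUBIC))"
```

```text
(no output)
```

View pics/crop3.png

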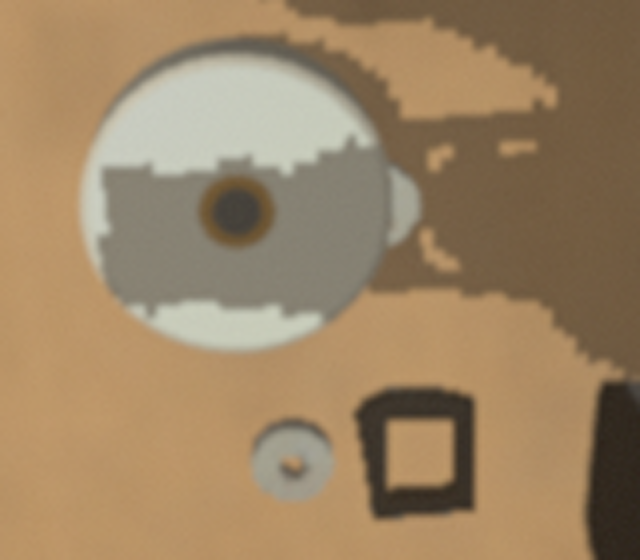

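It's a flat washer lying at the die's edge, the same kind as the one at (343,275) and only a few mm high. Gripping with the tips about 9 mm up clears it.

```bash
python3 -m handwheel '[[[0.05,0.03,0.3,0,0,0,1],[0.05,0.03,0.6,0,0,0,1],[0.05,0.03,0.9,0,0,0,1],[0.05,0.03,1,0,0,0,1],[0.05,0.03,1,0,0,0,1],[0.05,0.03,1,0,0,0,1]]]'; python3 d.py .5987,-.0938,.006
```

```text
clock: 19.95
tcp_pos: [0.599, -0.0938, 0.0303]
eef_rot: [2.313, 2.126, -0.0]
contact_force: [0.0, -0.3, 1.0]
grip_width: 0.0855
grasp_force: 0.0
.5987,-.0938,.006 [ 0.   -0.01  0.49]
turn [ 0.  0. -0.] pos [ 0.599  -0.0938  0.0303] t 19.95 w 0.08553941484756883 g 0.0 F [ 0.  -0.3  1. ]
```

```bash
python3 -m handwheel '[[[0,-0.01,0.15,0,0,0,1],[0,-0.01,0.3,0,0,0,1],[0,-0.01,0.42,0,0,0,1],[0,-0.01,0.48,0,0,0,0.9],[0,-0.01,0.48,0,0,0,0.75],[0,-0.01,0.48,0,0,0,0.68],[0,-0.01,0.48,0,0,0,0.64],[0,-0.01,0.48,0,0,0,0.6],[0,-0.01,0.48,0,0,0,0],[0,-0.01,0.48,0,0,0,0],[0,-0.01,0.48,0,0,0,0],[0,-0.01,0.48,0,0,0,0]]]';  python3 d.py .4333,-.1845,.1 .4333,-.1845,.034
```

```text
clock: 21.15
tcp_pos: [0.5989, -0.0937, 0.0075]
eef_rot: [2.312, 2.125, 0.002]
contact_force: [-1.7, 0.6, 5.4]
grip_width: 0.0495
grasp_force: 61.2
.4333,-.1845,.1 [-2.09 -3.15 -1.86]
.4333,-.1845,.034 [-2.09 -3.15 -0.54]
turn [ 0.01 -0.    0.  ] pos [ 0.5989 -0.0937  0.0075] t 21.15 w 0.04948893860992783 g 61.15526922047138 F [-1.7  0.6  5.4]
```

```bash
python3 -m handwheel '[[[0,0,-0.05,0,0,0,0],[0,0,-0.15,0,0,0,0],[0,0,-0.4,0,0,0,0],[0,0,-0.8,0,0,0,0],[0,0,-1.2,0,0,0,0],[-0.2,-0.3,-1.4,0,0,0,0],[-0.5,-0.8,-1.4,0,0,0,0],[-0.9,-1.4,-1.4,0,0,0,0],[-1.3,-2,-1.4,0,0,0,0],[-1.7,-2.6,-1.4,0,0,0,0],[-2,-3,-1.4,0,0,0,0],[-2.09,-3.15,-1.4,0,0,0,0],[-2.09,-3.15,-1.3,0,0,0,0],[-2.09,-3.15,-1,0,0,0,0],[-2.09,-3.15,-0.75,0,0,0,0],[-2.09,-3.15,-0.58,0,0,0,0],[-2.09,-3.15,-0.54,0,0,0,0],[-2.09,-3.15,-0.54,0,0,0,0]]]';  python3 d.py .4333,-.1845,.0223
python3 - <<'E'
from h import *
c=cam("wrist")
for q in inserts(c):print(*q,[plane(c,q[0],z) for z in (.033,.044)])
E
```

```text
clock: 22.95
tcp_pos: [0.4328, -0.1842, 0.0328]
eef_rot: [-2.312, -2.126, 0.001]
contact_force: [-0.1, -0.9, 0.0]
grip_width: 0.0494
grasp_force: 62.1
.4333,-.1845,.0223 [-0.01  0.01  0.21]
turn [-0.01  0.    0.01] pos [ 0.4328 -0.1842  0.0328] t 22.95 w 0.04942222364503361 g 62.120917132124305 F [-0.1 -0.9  0. ]
[322.60244751 268.57058716] (28.41063117980957, 30.9504337310791) 8680.5 [array([[ 0.43154873, -0.18998172,  0.033     ]]), array([[ 0.43205471, -0.18403677,  0.044     ]])]
[628.23956299 154.04995728] (8.600111961364746, 10.507645606994629) 524.0 [array([[ 0.57856628, -0.14411751,  0.033     ]]), array([[ 0.56779139, -0.14169179,  0.044     ]])]
```

```bash
python3 -m handwheel '[[[-0.01,0.02,0.04,0,0,0,0],[-0.01,0.02,0.08,0,0,0,0],[-0.01,0.02,0.12,0,0,0,0],[-0.01,0.02,0.15,0,0,0,0],[-0.01,0.02,0.17,0,0,0,0],[-0.01,0.02,0.19,0,0,0,0],[-0.01,0.02,0.19,0,0,0,0]]]'; python3 -m handwheel '[[[0,0,0.02,0,0,0,0],[0,0,0.03,0,0,0,0],[0,0,0.03,0,0,0,0]]]'; python3 -m handwheel '[[[0,0,0.02,0,0,0,0],[0,0,0.02,0,0,0,0]]]'
```

```text
clock: 23.7
tcp_pos: [0.4335, -0.1849, 0.0237]
eef_rot: [-2.313, -2.126, 0.0]
contact_force: [-0.8, -1.0, 0.9]
grip_width: 0.0498
grasp_force: 62.1
clock: 24.0
tcp_pos: [0.4337, -0.185, 0.0224]
eef_rot: [-2.313, -2.126, -0.0]
contact_force: [-0.7, 0.3, 1.1]
grip_width: 0.0499
grasp_force: 62.3
clock: 24.2
tcp_pos: [0.4337, -0.185, 0.0223]
eef_rot: [-2.313, -2.126, -0.001]
contact_force: [-3.8, 1.0, 10.5]
grip_width: 0.0497
grasp_force: 63.2
```

Contact at the expected height. Release and rise.

```bash
python3 -m handwheel '[[[0,0,-0.015,0,0,0,0],[0,0,-0.015,0,0,0,0],[0,0,-0.015,0,0,0,0.65],[0,0,-0.015,0,0,0,0.75],[0,0,-0.015,0,0,0,0.9],[0,0,-0.015,0,0,0,1],[0,0,-0.015,0,0,0,1],[0,0,-0.2,0,0,0,1],[0,0,-0.6,0,0,0,1],[0,0,-1.2,0,0,0,1],[0,0,-1.8,0,0,0,1],[0,0,-1.9,0,0,0,1],[0,0,-1.9,0,0,0,1]]]';python3 d.py .6169,.1917,.1 .6169,.1917,.0265
python3 - <<'E'
from h import *
c=cam("wrist")
for q in inserts(c):print(*q,[plane(c,q[0],z) for z in (.033,)])
E
```

```text
clock: 25.5
tcp_pos: [0.4346, -0.1853, 0.1176]
eef_rot: [2.311, 2.125, 0.003]
contact_force: [-0.2, 0.2, -0.3]
grip_width: 0.0854
grasp_force: 0.0
.6169,.1917,.1 [7.82 3.   0.36]
.6169,.1917,.0265 [7.82 3.   1.83]
turn [ 0.03 -0.    0.  ] pos [ 0.4346 -0.1853  0.1176] t 25.5 w 0.08539170490315397 g 0.0 F [-0.2  0.2 -0.3]
[335.31277466 222.44491577] (3.2050576210021973, 5.088691234588623) 3562.0 [array([[ 0.44262943, -0.198941  ,  0.033     ]])]
[345.19564819 214.59819031] (3.013009786605835, 4.140196800231934) 3562.0 [array([[ 0.45048435, -0.19331845,  0.033     ]])]
[348.82162476 210.03656006] (6.40249490737915, 10.376201629638672) 3562.0 [array([[ 0.45341914, -0.18995179,  0.033     ]])]
[342.1373291  204.13334656] (3.7982993125915527, 5.1401686668396) 3562.0 [array([[ 0.4487426, -0.1849146,  0.033    ]])]
[338.98529053 200.73432922] (3.7320218086242676, 5.626450061798096) 3562.0 [array([[ 0.44658934, -0.18208438,  0.033     ]])]
[321.61489868 206.16564941] (21.069738388061523, 21.347646713256836) 3562.0 [array([[ 0.43340121, -0.18519198,  0.033     ]])]
[328.62908936 195.61482239] (3.9556057453155518, 6.722992897033691) 3562.0 [array([[ 0.43924956, -0.17750406,  0.033     ]])]
[341.13656616 194.86341858] (3.3528263568878174, 4.340085506439209) 3562.0 [array([[ 0.44848504, -0.17771486,  0.033     ]])]
[333.40182495 195.19566345] (3.013010025024414, 4.140196800231934) 3562.0 [array([[ 0.44278202, -0.1774835 ,  0.033     ]])]
[531.55975342 136.95344543] (6.588927268981934, 8.118602752685547) 267.0 [array([[ 0.5876173 , -0.14630962,  0.033     ]])]
[559.6060791   68.15969849] (6.3411149978637695, 7.612972736358643) 276.5 [array([[ 0.60368058, -0.10073361,  0.033     ]])]
[318.91604614  91.94629669] (20.051483154296875, 20.832326889038086) 3536.5 [array([[ 0.43845989, -0.10435809,  0.033     ]])]
```

```bash
python3 -m handwheel '[[[0.3,0.1,0,0,0,0,1],[0.9,0.35,0,0,0,0,1],[1.6,0.6,0,0,0,0,1],[2.4,0.9,0,0,0,0,1],[3.2,1.2,0,0,0,0,1],[4,1.5,0,0,0,0,1],[4.8,1.8,0,0,0,0,1],[5.6,2.1,0.1,0,0,0,1],[6.4,2.4,0.2,0,0,0,1],[7.1,2.7,0.3,0,0,0,1],[7.6,2.9,0.36,0,0,0,1],[7.82,3,0.7,0,0,0,1],[7.82,3,0.9,0,0,0,1],[7.82,3,0.9,0,0,0,1],[7.82,3,0.9,0,0,0,1]]]'
python3 - <<'E'
from h import *
c=cam("wrist");cv2.imwrite("pics/w8.png",c["f"])
for q in inserts(c):
  if q[1][0]>8:print(*q,[plane(c,q[0],z) for z in (.036,)])
E
python3 d.py .6169,.1917,.0265
```

```text
clock: 27.05
tcp_pos: [0.6152, 0.1897, 0.0706]
eef_rot: [-2.316, -2.123, 0.004]
contact_force: [0.4, -1.2, 0.8]
grip_width: 0.0857
grasp_force: 0.0
[326.03091431 228.38482666] (23.033519744873047, 24.105024337768555) 2466.0 [array([[0.61655631, 0.19143949, 0.036     ]])]
.6169,.1917,.0265 [0.04 0.02 0.9 ]
turn [-0.    0.01 -0.03] pos [0.6158 0.1899 0.0715] t 27.1 w 0.08566343650936116 g 0.0 F [-0.1  0.  -0. ]
```

View pics/w8.png

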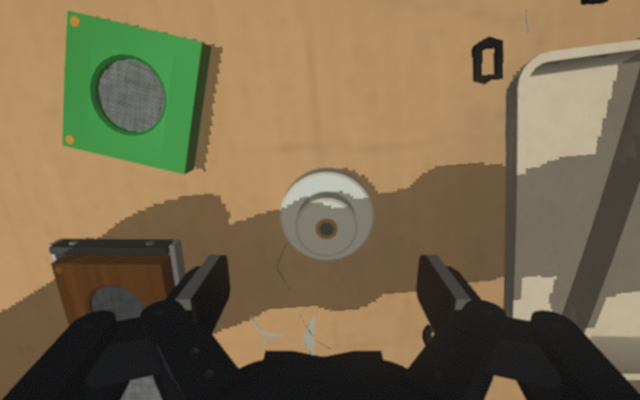

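The stack of two is centred between the fingers, with its insert at (326,228). The tray on the right is well clear.

```bash
python3 -m handwheel '[[[0.03,0.01,0.25,0,0,0,1],[0.03,0.01,0.5,0,0,0,1],[0.03,0.01,0.75,0,0,0,1],[0.03,0.01,0.87,0,0,0,1],[0.03,0.01,0.9,0,0,0,0.85],[0.03,0.01,0.9,0,0,0,0.65],[0.03,0.01,0.9,0,0,0,0.54],[0.03,0.01,0.9,0,0,0,0.48],[0.03,0.01,0.9,0,0,0,0.44],[0.03,0.01,0.9,0,0,0,0.4],[0.03,0.01,0.9,0,0,0,0],[0.03,0.01,0.9,0,0,0,0],[0.03,0.01,0.9,0,0,0,0],[0.03,0.01,0.9,0,0,0,0]]]';  python3 d.py .4597,.1336,.1 .4597,.1336,.036
```

```text
clock: 28.5
tcp_pos: [0.6172, 0.1936, 0.0274]
eef_rot: [2.312, 2.126, 0.002]
contact_force: [-0.6, 0.6, 5.8]
grip_width: 0.0338
grasp_force: 59.2
.4597,.1336,.1 [-1.46 -3.04 -1.46]
.4597,.1336,.036 [-1.46 -3.04 -0.18]
turn [ 0.01 -0.01  0.  ] pos [0.6172 0.1936 0.0274] t 28.5 w 0.03382545209432798 g 59.24897482422239 F [-0.6  0.6  5.8]
```

```bash
python3 -m handwheel '[[[0,0,-0.05,0,0,0,0],[0,0,-0.15,0,0,0,0],[0,0,-0.4,0,0,0,0],[0,0,-0.7,0,0,0,0],[0,0,-1,0,0,0,0],[-0.1,-0.2,-1.2,0,0,0,0],[-0.3,-0.7,-1.2,0,0,0,0],[-0.6,-1.3,-1.2,0,0,0,0],[-0.9,-1.9,-1.2,0,0,0,0],[-1.2,-2.5,-1.2,0,0,0,0],[-1.38,-2.9,-1.2,0,0,0,0],[-1.42,-3.04,-1.2,0,0,0,0],[-1.42,-3.04,-1,0,0,0,0],[-1.42,-3.04,-0.7,0,0,0,0],[-1.42,-3.04,-0.4,0,0,0,0],[-1.42,-3.04,-0.22,0,0,0,0],[-1.42,-3.04,-0.19,0,0,0,0],[-1.42,-3.04,-0.19,0,0,0,0]]]';  python3 d.py .4599,.1356,.0242
python3 - <<'E'
from h import *
c=cam("wrist");cv2.imwrite("pics/w9.png",c["f"])
for q in inserts(c):
  if q[1][0]>8:print(*q,[plane(c,q[0],z) for z in (.018,.045)])
E
```

```text
clock: 30.3
tcp_pos: [0.4599, 0.1355, 0.0356]
eef_rot: [2.312, 2.126, -0.0]
contact_force: [0.1, 0.1, 0.2]
grip_width: 0.0339
grasp_force: 59.7
.4599,.1356,.0242 [0.   0.   0.23]
turn [0. 0. 0.] pos [0.4599 0.1355 0.0356] t 30.3 w 0.033882940149507317 g 59.712355820811354 F [0.1 0.1 0.2]
[322.67483521 270.37536621] (27.597463607788086, 30.7175350189209) 3602.5 [array([[0.45778452, 0.11892425, 0.018     ]]), array([[0.45900796, 0.13372225, 0.045     ]])]
[624.83093262 115.90285492] (23.22324562072754, 29.028154373168945) 7297.5 [array([[0.61799729, 0.1913862 , 0.018     ]]), array([[0.5923754 , 0.19404245, 0.045     ]])]
```

View pics/w9.png

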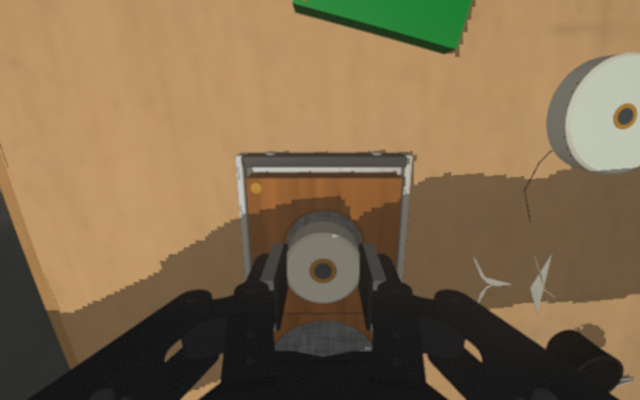

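Die 37 is over its recess in the end nest of the rack, with its insert at (323,270) giving (0.459, 0.134). Die 61 is at (625,116). Lowering.

```bash
python3 -m handwheel '[[[0,0.01,0.05,0,0,0,0],[0,0.01,0.1,0,0,0,0],[0,0.01,0.14,0,0,0,0],[0,0.01,0.17,0,0,0,0],[0,0.01,0.19,0,0,0,0],[0,0.01,0.2,0,0,0,0],[0,0.01,0.2,0,0,0,0]]]'; python3 -m handwheel '[[[0,0,0.02,0,0,0,0],[0,0,0.03,0,0,0,0],[0,0,0.03,0,0,0,0]]]'; python3 -m handwheel '[[[0,0,0.02,0,0,0,0],[0,0,0.02,0,0,0,0]]]'
```

```text
clock: 31.05
tcp_pos: [0.4596, 0.1354, 0.0257]
eef_rot: [-2.313, -2.126, 0.0]
contact_force: [0.3, 1.0, -0.4]
grip_width: 0.0338
grasp_force: 59.7
clock: 31.35
tcp_pos: [0.4597, 0.1355, 0.0243]
eef_rot: [-2.313, -2.126, -0.0]
contact_force: [-0.8, -0.1, 1.1]
grip_width: 0.0337
grasp_force: 59.8
clock: 31.55
tcp_pos: [0.4597, 0.1355, 0.0243]
eef_rot: [-2.312, -2.125, -0.0]
contact_force: [-2.5, 0.1, 9.2]
grip_width: 0.0334
grasp_force: 60.7
```

Contact at 24.3 mm, where it should be. Release, then go over the 61 mm die.

```bash
python3 -m handwheel '[[[0,0,-0.015,0,0,0,0],[0,0,-0.015,0,0,0,0],[0,0,-0.015,0,0,0,0.46],[0,0,-0.015,0,0,0,0.56],[0,0,-0.015,0,0,0,0.75],[0,0,-0.015,0,0,0,0.95],[0,0,-0.015,0,0,0,1],[0,0,-0.015,0,0,0,1],[0,0,-0.2,0,0,0,1],[0,0,-0.6,0,0,0,1],[0.1,0.2,-1.1,0,0,0,1],[0.4,0.7,-1.2,0,0,0,1],[0.7,1.4,-1.2,0,0,0,1],[1,2.1,-1.2,0,0,0,1],[1.3,2.8,-1.2,0,0,0,1],[1.4,3.1,-1,0,0,0,1],[1.4,3.12,-0.8,0,0,0,1],[1.4,3.12,-0.8,0,0,0,1],[1.4,3.12,-0.8,0,0,0,1]]]'
python3 - <<'E'
from h import *
c=cam("wrist")
for q in inserts(c):
  if q[1][0]>8:print(*q,[plane(c,q[0],z) for z in (.018,.033)])
E
python3 d.py .6175,.1915,.005
```

```text
clock: 33.45
tcp_pos: [0.6195, 0.1916, 0.0631]
eef_rot: [-2.313, -2.125, 0.003]
contact_force: [-0.6, 0.1, -0.3]
grip_width: 0.0856
grasp_force: 0.0
[319.68173218 226.08152771] (21.995746612548828, 22.678407669067383) 6513.5 [array([[0.6167767 , 0.19110931, 0.018     ]]), array([[0.61743924, 0.19685154, 0.033     ]])]
.6175,.1915,.005 [-0.01 -0.05  1.17]
turn [-0.01  0.   -0.  ] pos [0.6199 0.1917 0.0636] t 33.5 w 0.08511784903902038 g 0.0 F [-0.5  0.6  0.1]
```

```bash
python3 -m handwheel '[[[0,-0.02,0.2,0,0,0,1],[0,-0.04,0.4,0,0,0,1],[0,-0.045,0.6,0,0,0,1],[0,-0.045,0.65,0,0,0,1],[0,-0.045,0.65,0,0,0,1],[0,-0.045,0.65,0,0,0,1]]]'; python3 d.py .6176,.1915,.0035
```

```text
clock: 34.1
tcp_pos: [0.6189, 0.1922, 0.0308]
eef_rot: [2.313, 2.126, 0.0]
contact_force: [0.5, 0.4, -0.0]
grip_width: 0.0854
grasp_force: 0.0
.6176,.1915,.0035 [-0.02 -0.03  0.55]
turn [ 0.  0. -0.] pos [0.6189 0.1922 0.0308] t 34.1 w 0.08535288795934058 g 0.0 F [ 0.5  0.4 -0. ]
```

```bash
python3 -m handwheel '[[[-0.01,-0.015,0.15,0,0,0,1],[-0.02,-0.02,0.3,0,0,0,1],[-0.02,-0.02,0.42,0,0,0,1],[-0.02,-0.02,0.52,0,0,0,1],[-0.02,-0.02,0.55,0,0,0,0.9],[-0.02,-0.02,0.55,0,0,0,0.84],[-0.02,-0.02,0.55,0,0,0,0.78],[-0.02,-0.02,0.55,0,0,0,0.73],[-0.02,-0.02,0.55,0,0,0,0.7],[-0.02,-0.02,0.55,0,0,0,0],[-0.02,-0.02,0.55,0,0,0,0],[-0.02,-0.02,0.55,0,0,0,0],[-0.02,-0.02,0.55,0,0,0,0]]]';  python3 d.py .4532,.0542,.1 .4532,.0542,.034
```

```text
clock: 35.4
tcp_pos: [0.6183, 0.1915, 0.0046]
eef_rot: [2.312, 2.126, 0.002]
contact_force: [-1.8, -0.7, 6.1]
grip_width: 0.0579
grasp_force: 63.2
.4532,.0542,.1 [-3.01 -3.06 -1.91]
.4532,.0542,.034 [-3.01 -3.06 -0.59]
turn [ 0.01 -0.01  0.  ] pos [0.6183 0.1915 0.0046] t 35.4 w 0.05789751784945878 g 63.16702066920698 F [-1.8 -0.7  6.1]
```

```bash
python3 -m handwheel '[[[0,0,-0.05,0,0,0,0],[0,0,-0.15,0,0,0,0],[0,0,-0.4,0,0,0,0],[0,0,-0.8,0,0,0,0],[0,0,-1.3,0,0,0,0],[-0.2,-0.2,-1.6,0,0,0,0],[-0.6,-0.6,-1.6,0,0,0,0],[-1.1,-1.1,-1.6,0,0,0,0],[-1.6,-1.6,-1.6,0,0,0,0],[-2.1,-2.1,-1.6,0,0,0,0],[-2.6,-2.6,-1.6,0,0,0,0],[-2.9,-2.95,-1.6,0,0,0,0],[-3.01,-3.06,-1.6,0,0,0,0],[-3.01,-3.06,-1.3,0,0,0,0],[-3.01,-3.06,-1,0,0,0,0],[-3.01,-3.06,-0.75,0,0,0,0],[-3.01,-3.06,-0.6,0,0,0,0],[-3.01,-3.06,-0.55,0,0,0,0],[-3.01,-3.06,-0.55,0,0,0,0]]]';  python3 d.py .4532,.0542,.0194
python3 - <<'E'
from h import *
c=cam("wrist")
for q in inserts(c):
  if q[1][0]>8:print(*q,[plane(c,q[0],z) for z in (.033,.045)])
E
```

```text
clock: 37.3
tcp_pos: [0.4528, 0.0543, 0.0307]
eef_rot: [2.313, 2.126, -0.0]
contact_force: [-0.3, -0.2, -0.2]
grip_width: 0.0579
grasp_force: 64.1
.4532,.0542,.0194 [-0.    0.01  0.23]
turn [-0.  0.  0.] pos [0.4528 0.0543 0.0307] t 37.3 w 0.05786660479449677 g 64.11368996836245 F [-0.3 -0.2 -0.2]
[322.55566406 272.12487793] (26.9630069732666, 30.16905975341797) 12156.5 [array([[0.45146218, 0.04769699, 0.033     ]]), array([[0.45202354, 0.05435143, 0.045     ]])]
```

```bash
python3 -m handwheel '[[[0,0.015,0.05,0,0,0,0],[0,0.015,0.1,0,0,0,0],[0,0.015,0.14,0,0,0,0],[0,0.015,0.17,0,0,0,0],[0,0.015,0.19,0,0,0,0],[0,0.015,0.2,0,0,0,0],[0,0.015,0.2,0,0,0,0]]]'; python3 -m handwheel '[[[0,0,0.02,0,0,0,0],[0,0,0.03,0,0,0,0],[0,0,0.03,0,0,0,0]]]'; python3 -m handwheel '[[[0,0,0.02,0,0,0,0],[0,0,0.02,0,0,0,0]]]'
```

```text
clock: 38.05
tcp_pos: [0.4533, 0.0542, 0.0208]
eef_rot: [-2.313, -2.126, 0.0]
contact_force: [-0.2, 0.5, -0.8]
grip_width: 0.0579
grasp_force: 64.1
clock: 38.35
tcp_pos: [0.4534, 0.0542, 0.0196]
eef_rot: [-2.313, -2.126, -0.0]
contact_force: [-1.1, 0.5, 2.6]
grip_width: 0.0577
grasp_force: 64.5
clock: 38.55
tcp_pos: [0.4535, 0.0542, 0.0195]
eef_rot: [-2.312, -2.125, -0.001]
contact_force: [-5.1, -0.4, 11.9]
grip_width: 0.0581
grasp_force: 65.4
```

Seated at the expected height. Release, rise clear and check all five.

```bash
python3 -m handwheel '[[[0,0,-0.015,0,0,0,0],[0,0,-0.015,0,0,0,0],[0,0,-0.015,0,0,0,0.74],[0,0,-0.015,0,0,0,0.84],[0,0,-0.015,0,0,0,0.95],[0,0,-0.015,0,0,0,1],[0,0,-0.015,0,0,0,1],[0,0,-0.015,0,0,0,1],[0,0,-0.2,0,0,0,1],[0,0,-0.6,0,0,0,1],[0,0,-1.2,0,0,0,1],[-0.4,0,-2,0,0,0,1],[-0.8,0,-2.8,0,0,0,1],[-1.2,0,-3.6,0,0,0,1],[-1.6,0,-4.2,0,0,0,1],[-1.6,0,-4.4,0,0,0,1],[-1.6,0,-4.4,0,0,0,1],[-1.6,0,-4.4,0,0,0,1]]]'
python3 - <<'E'
from h import *
np.set_printoptions(precision=4,suppress=True)
c=cam("wrist");t=cam("top");a=inserts(c);b=inserts(t)
N=[(29,0,),(37,2),(45,-1),(53,-2),(61,1)]
for d,k in N:
    X=np.array([.4465+.0067*k,-.0257+.0797*k,.0328])
    ia=min(a,key=lambda q:np.hypot(*(q[0]-proj(c,X)[0])));P=plane(c,ia[0],.0328)[0]
    print(d,X[:2],"w",P[:2])
    ib=min(b,key=lambda q:np.hypot(*(q[0]-proj(t,X)[0])))
    print("   tri",tri(c,[ia[0]],t,[ib[0]]))
print(sense()["clock"],sense()["contact_force"])
cv2.imwrite("pics/w10.png",c["f"])
E
```

```text
clock: 40.35
tcp_pos: [0.4457, -0.024, 0.2371]
eef_rot: [-2.309, -2.127, 0.002]
contact_force: [-0.5, 0.1, -0.3]
grip_width: 0.0857
grasp_force: 0.0
29 [ 0.4465 -0.0257] w [ 0.4456 -0.0259]
   tri [[0.4476 0.0519 0.3972 0.008 ]]
37 [0.4599 0.1337] w [0.4592 0.1339]
   tri [[0.4596 0.1352 0.0279 0.0006]]
45 [ 0.4398 -0.1054] w [ 0.4384 -0.1051]
   tri [[ 0.4125 -0.2046 -0.1957  0.0351]]
53 [ 0.4331 -0.1851] w [ 0.4332 -0.1858]
   tri [[ 0.419  -0.1473  0.0889  0.0344]]
61 [0.4532 0.054 ] w [0.453  0.0543]
   tri [[0.4532 0.0545 0.0484 0.0012]]
40.45 [-0.5029  0.505   0.4187]
```

View pics/w10.png

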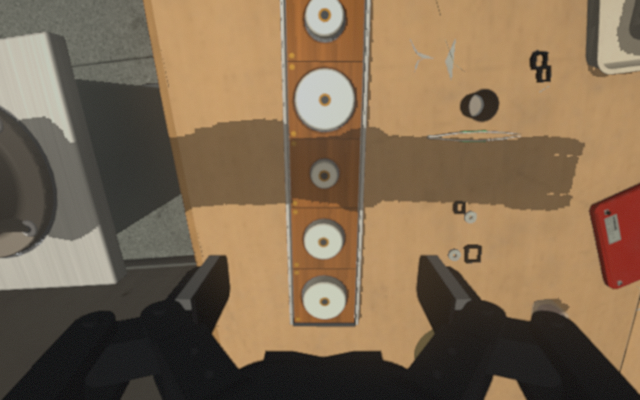

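All five dies sit concentric and flat in their nests, at (325,15), (325,99), (323,174), (323,242) and (324,300). The wrist view puts each within 2 mm of its nest centre. The odd top-view triangulations are from the arm blocking that camera. The gripper is clear.

```bash
python3 -c "
from bench import ticket;print(ticket.close_job())"
```

```text
the job is handed in; nothing more can be done
None
```

All five dies are in their matching nests, set down under force feedback, let go and clear of the gripper; the job was handed in at about 40 s of the 96 s allowed, and no verdict has come back.

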